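# Hold back the belt tensioner of a lens edger

### The job

The housing of the bench lens edger is off for a belt change. Gently lower the hinged splash cover until it is fully closed over the grinding wheels; then push the sprung belt-tensioner arm, the one with the round side handle, back away from the wheels until it is well past its ratchet click, and finish while still holding it back there against its spring, so that I can slip the new belt on. Leave the other things on the bench where they are.

Things in the scene. Friction and masses are not known exactly. Their poses are not given: they have to be found in the camera images.
- edger: The lens edger, housing off, fixed: base plate 360 x 330 x 24 mm (x -160 to 200, y -165 to 165). Origin on the bench; x to the machine's back (away from the robot at yaw 0), y to its left, z up. Two 100 mm grinding wheels on a spindle along y at x -35, z 165, in a white trough; motor behind. Side plate at y 60, pulleys and tensioner arm left of it, no belt on. Corner posts 57 mm high.
- cover (a joint): Angle of the splash cover (rad): 0 fully closed on the trough, 1.75 fully open (standing up, leaning back). A stiff friction hinge: it stays where it is left; about 2 to 4 N at its far end moves it.
- cover_hinge (a point): Middle of the hinge axis of the splash cover, along the edger's y at the trough's back rim: x 40, y -22, z 168 mm in the edger's frame. Cover: grey hood with clear window, 140 mm wide, 3 mm walls. Closed, its outline forward (edger -x) and up from the hinge, mm: (8,0) (22,36) (50,57) (100,57) (128,36) (142,0), and a 60 mm wide lip on to 160. Opening turns its front up and back.
- cover_top (a point): Middle of the outer face of the cover's flat top panel (the panel 50 mm long, 140 mm wide), 75 mm forward of and 58.5 mm above the hinge when closed; it moves with the cover. Its z axis is the panel's outward normal, its x points along the panel towards the hinge.
- tensioner (a joint): Angle of the tensioner arm (rad): 0 at its front stop, grows as it is pushed back (handle goes to edger +x and up), rear stop 0.56. Its spring always drives it to 0: 4 N along its arc at the handle at rest, 6 N right back; rubbing fingers need up to twice that. From 0.18 to 0.30 a tooth lifts the sprung pawl, 4 N more; past 0.30 it clicks over, clear by 0.42. The pawl does not hold it back.
- tensioner_pivot (a point): Pivot axis of the tensioner arm (along the edger's y), at the y of the middle of the handle: x 115, y 121, z 60 mm in the edger's frame.
- handle (a point): Middle of the tensioner's handle: black round bar, 14 mm diameter, 50 mm long along the edger's y, sticking out to the left of the flat steel arm (edger y 96 to 146 mm), free all round and above, 150 mm from the pivot. At rest at x 13, z 170 mm in the edger's frame; at 0.5 rad x 77, z 206 mm. Spindle pulley: 62 mm diameter, y 70 to 90. Idler roller 114 mm from the pivot, inside the arm.
- driver_stand: Loose bystander: wooden block 45 x 120 x 35 mm with five upright screwdrivers, 123 mm high in all. Origin under its middle.
- carton: Loose bystander: cardboard parts box 90 x 130 x 55 mm. Origin under its middle.
- case: Loose bystander: black spectacle case 65 x 160 x 38 mm. Origin under its middle.

How it is judged:
On the way, in this order (a step that is already met when the one before it is completed fails the run):
1. the splash cover is closed (value of joint cover below 0.05 rad), for 0.2 s.
2. the tensioner arm is past its click, pushed by the robot (value of joint tensioner above 0.4 rad and contact force between any of the arm, the fingers and tensioner above 2 N), for 0.3 s.
At the end, for the whole second after the job is handed in: The cover is closed (within 0.05 rad) and the robot, still pushing on the tensioner arm or gripping it with at least 2 N, keeps it still and past the click (more than 0.4 rad) (all of step 2 and value of joint cover below 0.05 rad and velocity of joint tensioner between -0.15 and 0.15 rad/s); the arm keeps its last pose, push and grip.
It fails at once if the cover is slammed (faster than 3.5 rad/s) (velocity of joint cover below -3.5 rad/s).
It fails at once if a bystander is moved by more than 25 mm (distance of any of driver_stand, carton, case from where it was at the start of the episode above 0.025 m).
It also fails if it takes over 45 s, if anything falls off the work surface, if the arm or the gripper's body presses on something with over 40 N, if the wrist force passes 120 N, or if a joint passes its speed limit or range.

### The arm

A 6-joint arm with a two-finger parallel gripper is mounted at the origin on the work surface. World frame = base frame: x ahead of the robot, y to its left, z up, the work surface at z = 0. Lengths are in m, angles in rad, forces in N, time in s.
With the tool pointing down it reaches from about 0.375 to 0.925 m from the base axis. Payload 5.7 kg.
Tool frame: the origin (TCP) lies midway between the tips of the shut fingers; the grasp point (between the pads) lies 19 mm behind it; z points along the fingers, y is the line along which they close (so a half turn about z gives the same grasp; the last joint's range is limited). The gripper opens to 88 mm and grips with 3 to 60 N. Pads are 20 mm wide; open, the fingers measure 115 mm over their backs; the gripper's body (75 mm by 178 mm) begins 61 mm behind the grasp point.
Start: joints at [1.177, 0.359, 1.51, -0, 1.272, -0.115], TCP at [0.165, 0.577, 0.223] pointing down, gripper open.
Joint ranges: [-2.97, 2.97], [-1.01, 2.36], [0.21, 2.38], [-0.96, 4.11], [0.2, 2.71], [-2.98, 2.98]. Speed limits (rad/s): [2.39, 2.39, 3.14, 3.14, 3.14, 3.14].

### API

Orientations are given as a unit quaternion [x, y, z, w].
In Python, from bench import move_ptp, servo_line, goto_joints, move_gripper, sleep, inverse_kinematics, capture, PlanningError, close_job, spot_in, silhouettes, current_clock, current_joint_pos, current_qvel, current_joint_torque, current_position, current_orientation, current_force, current_torque, current_finger_gap, current_grip_force gives the robot as it stands. Calls block until the motion is done:
- move_ptp(position, orientation): joint-space move of the TCP to a pose.
- servo_line(position, orientation=None, rate=0.15, contact_N=None): straight line of the TCP; orientation=None keeps the orientation; rate is the mean speed in m/s. With contact_N (N) it stops when the force on the tool has changed by that much, and returns True; else False.
- goto_joints(angles): joint-space move.
- move_gripper(opening): finger opening in m; the grip force is fixed at half the most; returns when the fingers have stopped.
- sleep(seconds).
- inverse_kinematics(position, orientation): joint angles nearest the present ones, or None.
- capture(name): name is "scene" or "top" or "wrist"; returns a dict with "image" (480x640x3 uint8, blue, green, red), "range_z" (480x640 float32, m along the optical axis (not along the pixel's ray), 0 where there is no reading), "intrinsics" (3x3 intrinsics, pixels), "R" (3x3) and "t" (3): a world point X has camera coordinates R X + t. Camera axes: x right, y down, z forward; pixel columns grow to the right and rows downward; lengths in m; the calibration is good to about 2 mm. The wrist camera is an equidistant fisheye: a pixel r from the principal point sees the ray r / f radians off the axis. A picture is of the moment at which its call begins.
A pose or a line that the arm cannot do raises PlanningError and nothing moves.
- close_job(): hands the job in; it is judged then, once.
Trained networks look in the newest picture that a camera, given by its name, has taken for a name from the list of things; names that differ only in an ending like _2 or _b are one class to them, and where a whole thing is asked for, a point or a joint stands for the part that bears it (a point fixed in the world has none). Each returns a list of dicts, best first, with "conf" (0 to 1); they miss things now and then, are a little off and sometimes report something else, mostly with a low value. They report only what shows in the picture. A call takes as long as a camera call.
- spot_in(camera, query): "xy" ([column, row] in pixels, amid what is visible of it).
- silhouettes(camera, query): "region" (480x640 bool, what is visible of it) and "xy" ([column, row] in pixels, amid what is visible of it).
Readings, each from a call of its own:
- current_clock(): time.
- current_joint_pos(): joint angles.
- current_qvel(): joint speeds.
- current_joint_torque(): joint torques, N m.
- current_position(): TCP position.
- current_orientation(): TCP orientation.
- current_force(): force on the tool from outside, world axes, zero at the start.
- current_torque(): the same for the moment, N m.
- current_finger_gap(): finger opening in m.
- current_grip_force(): force on a finger pad.
Only numpy, scipy, OpenCV 4.12 (cv2) and the standard library are available. Lean on these libraries where they do the work, as an engineer would, in place of code of your own. Each camera call takes 0.05 s, during which the arm holds its last target. There are 200 camera calls.

## Working session

There is one attempt and no reset: what is moved stays moved. The work goes in short steps, each a Python script; the robot and the scene stay as the last script left them, time stands still between calls to the robot, and variables do not carry over. Pictures are saved under pics/ and viewed, at most 10 in all, crops included, and the job is handed in when it is done.

```bash
mkdir -p pics; ls; cat > h.py <<'E'
import numpy as np, cv2
from bench import *
def px2w(c,u,v,z=None):
    K=c["intrinsics"]; 
    if z is None:
        p=c["range_z"][int(v)-2:int(v)+3,int(u)-2:int(u)+3]; p=p[p>0]; z=np.median(p) if len(p) else np.nan
    X=np.array([(u-K[0,2])/K[0,0]*z,(v-K[1,2])/K[1,1]*z,z])
    return c["R"].T@(X-c["t"])
def cloud(c,m):
    v,u=np.nonzero(m&(c["range_z"]>0)); z=c["range_z"][v,u]; K=c["intrinsics"]
    X=np.stack([(u-K[0,2])/K[0,0]*z,(v-K[1,2])/K[1,1]*z,z],1)
    return (X-c["t"])@c["R"]
E
python3 - <<'E'
from h import *
for n in ["scene","top"]:
    c=capture(n); cv2.imwrite(f"pics/{n}1.png",c["image"])
    print(n,"cam at",-c["R"].T@c["t"])
    for q in ["edger","cover","cover_top","tensioner","handle","driver_stand","carton","case"]:
        try:
            s=silhouettes(n,q)
            for d in s[:1]:
                P=cloud(c,d["region"]); print(q,round(d["conf"],2),np.round(d["xy"]),d["region"].sum(), np.round(px2w(c,*d["xy"]),3), np.round(np.median(P,0),3),np.round(np.percentile(P,[3,97],axis=0),3).tolist())
            p=spot_in(n,q)
            print("  spot",[(round(d["conf"],2),np.round(d["xy"]).tolist(),np.round(px2w(c,*d["xy"]),3).tolist()) for d in p[:2]])
        except Exception as e: print(q,e)
print(current_clock())
E
```

```text
pics
scene cam at [ 1.52572784 -0.12567137  1.12764142]
edger 0.73 [294. 278.] 11032 [ 0.638 -0.15   0.117] [ 0.628 -0.154  0.066] [[0.457, -0.303, 0.018], [0.751, 0.0, 0.307]]
  spot [(0.59, [295.0, 275.0], [0.625, -0.146, 0.118])]
cover 0.57 [282. 233.] 2362 [ 0.616 -0.171  0.286] [ 0.613 -0.174  0.285] [[0.554, -0.241, 0.206], [0.637, -0.108, 0.318]]
  spot [(0.78, [283.0, 231.0], [0.613, -0.169, 0.288])]
cover_top 0.64 [281. 231.] 2308 [ 0.611 -0.173  0.29 ] [ 0.615 -0.174  0.285] [[0.557, -0.241, 0.207], [0.637, -0.109, 0.315]]
  spot [(0.58, [281.0, 231.0], [0.611, -0.173, 0.289])]
tensioner 0.97 [323. 272.] 400 [ 0.544 -0.056  0.034] [ 0.622 -0.067  0.123] [[0.577, -0.094, 0.056], [0.693, -0.014, 0.179]]
  spot [(0.82, [325.0, 272.0], [0.539, -0.048, 0.027])]
handle 0.62 [321. 259.] 280 [ 0.604 -0.065  0.156] [ 0.61  -0.067  0.145] [[0.575, -0.091, 0.064], [0.692, -0.018, 0.179]]
  spot []
driver_stand 0.85 [471. 271.] 838 [0.586 0.426 0.033] [0.595 0.429 0.035] [[0.539, 0.371, 0.002], [0.614, 0.487, 0.124]]
  spot [(0.76, [471.0, 272.0], [0.594, 0.423, 0.034]), (0.43, [322.0,
[... 1120 characters left out ...]
 -0.015, 0.183]]
  spot [(0.66, [322.0, 220.0], [0.604, -0.075, 0.157])]
  spot [(0.78, [317.0, 216.0], [0.64, -0.059, 0.026])]
driver_stand 0.94 [171. 230.] 605 [0.589 0.431 0.036] [0.589 0.427 0.036] [[0.57, 0.369, -0.001], [0.621, 0.493, 0.125]]
  spot [(0.84, [172.0, 228.0], [0.587, 0.407, 0.105])]
carton 0.55 [170. 303.] 1227 [0.346 0.422 0.055] [0.352 0.416 0.055] [[0.3, 0.354, 0.013], [0.401, 0.483, 0.062]]
  spot [(0.62, [171.0, 303.0], [0.347, 0.418, 0.055]), (0.53, [359.0, 217.0], [0.589, -0.179, 0.302])]
case 0.92 [468. 276.] 984 [ 0.437 -0.558  0.037] [ 0.427 -0.554  0.036] [[0.394, -0.629, 0.011], [0.458, -0.48, 0.044]]
  spot [(0.73, [468.0, 279.0], [0.427, -0.558, 0.038])]
1.7
```

View pics/scene1.png

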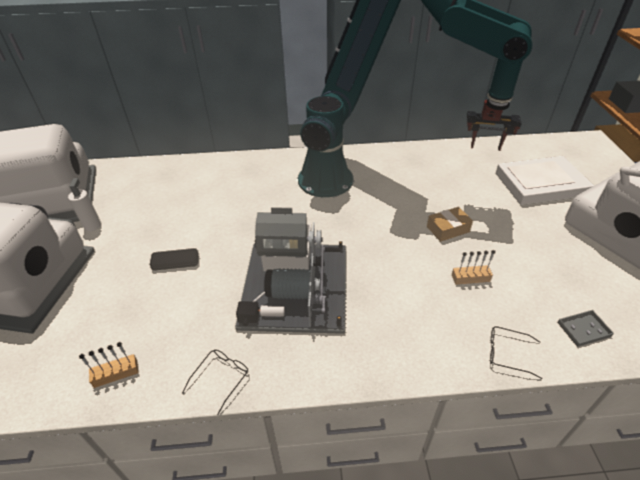

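View pics/top1.png

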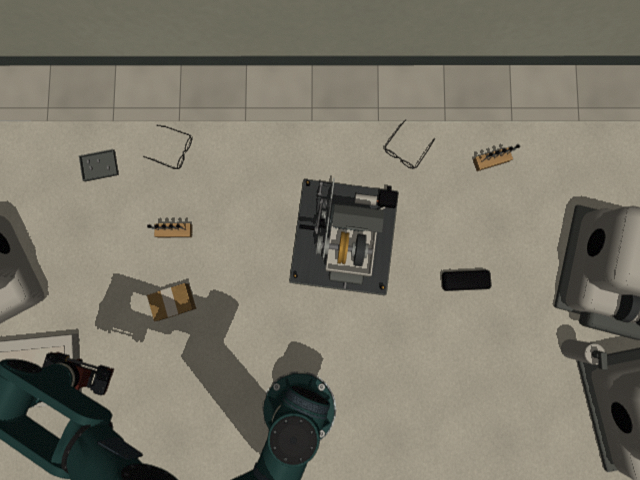

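The scene view shows the edger at about (294,278), its cover standing open at (282,233), and the tensioner at (321,262). The top view shows the base plate with corners near (304,178), (398,188), (386,295) and (289,285), so the yaw is about -7°. The bystanders are well clear. Next I'll fit the edger pose.

```bash
python3 - <<'E'
from h import *
for n in ["top","scene"]:
    c=capture(n); s=silhouettes(n,"edger")[0]["region"]
    m=cv2.dilate(s.astype(np.uint8),np.ones((9,9)))>0
    P=cloud(c,m); pl=P[(P[:,2]>.017)&(P[:,2]<.031)]
    r=cv2.minAreaRect((pl[:,:2]*1000).astype(np.float32)); print(n,len(pl),r,np.median(pl[:,2]))
    box=cv2.boxPoints(r)
    w,h=r[1]; e=[box[(i+1)%4]-box[i] for i in range(4)]
    # long side direction closest to +x
    L=max(e,key=lambda v:v[0]); yaw=np.arctan2(L[1],L[0])
    ctr=np.array(r[0])/1000; R=np.array([[np.cos(yaw),-np.sin(yaw)],[np.sin(yaw),np.cos(yaw)]])
    o=ctr-R@[.02,0]; print("yaw",yaw,"origin",o)
    Q=P.copy(); Q[:,:2]=(P[:,:2]-o)@R
    h=Q[(Q[:,1]>.096)&(Q[:,1]<.15)&(Q[:,2]>.15)&(Q[:,2]<.2)]; print("handle pts",len(h),np.round(h.mean(0),4) if len(h) else "",np.round(h.min(0),3),np.round(h.max(0),3))
    k=silhouettes(n,"cover")[0]["region"]; C=cloud(c,k); C[:,:2]=(C[:,:2]-o)@R
    C=C[C[:,2]>.19]; print("cover",np.round(np.percentile(C,[1,99],axis=0),3).tolist())
    f=.04-C[:,0]; z=C[:,2]-.168
    for b in range(0,160,15):
        q=(z>b)&(z<=b+15e-3*0+15e-3) if 0 else (z*1000>b)&(z*1000<=b+15)
        if q.sum()>5: print(b,q.sum(),np.round(np.percentile(f[q]*1000,[3,50,97])))
    # yaw fit of cover: y range mid
E
```

```text
top 4878 ((572.9169921875, -150.70948791503906), (329.4027099609375, 359.1700134277344), 82.56888580322266) 0.02455192376182029
yaw -0.12969747 origin [ 0.55308497 -0.1481228 ]
handle pts 73 [0.0126 0.1211 0.1753] [0.006 0.096 0.167] [0.02  0.145 0.183]
cover [[0.005, -0.092, 0.24], [0.082, 0.047, 0.325]]
60 14 [-45. -43. -25.]
75 11 [-42. -40. -39.]
105 156 [-34. -29. -21.]
120 434 [-24.  -9.  21.]
135 484 [-5. 17. 33.]
150 35 [32. 34. 36.]
scene 4298 ((573.0147705078125, -148.91372680664062), (329.78680419921875, 363.1770935058594), 82.72727966308594) 0.025801330220215284
yaw -0.12693302 origin [ 0.55317567 -0.14638188]
handle pts 85 [0.0158 0.1188 0.1745] [0.003 0.096 0.15 ] [0.042 0.144 0.18 ]
cover [[0.004, -0.091, 0.201], [0.084, 0.048, 0.325]]
15 10 [-28. -26.  -7.]
30 98 [-36. -33.  -3.]
45 106 [-42. -38.   4.]
60 218 [-45. -42.  -8.]
75 245 [-43. -38. -31.]
90 247 [-39. -35. -30.]
105 345 [-35. -29. -17.]
120 453 [-24. -13.  10.]
135 559 [-8. 17. 34.]
150 77 [30. 34. 39.]
```

```bash
cat >> h.py <<'E'
from scipy.spatial.transform import Rotation as Ro
YAW=-.1285; O=np.array([.5531,-.1473,0])
RE=Ro.from_euler("z",YAW).as_matrix()
def W(x,y,z): return (O+RE@np.array([x,y,z])).tolist()
def down(a):  # tool x at angle a in the edger frame, pointing down
    return (Ro.from_euler("z",YAW+a)*Ro.from_euler("x",np.pi)).as_quat().tolist()
def lip(th,d,r=.155):   # TCP above lip at cover angle th with clearance d
    c,s=np.cos(th),np.sin(th)
    f=r*c-(d+.0015+.010*s)*s; z=r*s+(d+.0015+.010*s)*c
    return W(.04-f,-.022,.168+z)
E
python3 - <<'E'
from h import *
for a in (0,np.pi,np.pi/2,-np.pi/2):
    print(a,[None if (j:=inverse_kinematics(p,down(a))) is None else np.round(j,2).tolist() for p in (lip(1.34,.03),lip(.7,0),lip(0,0),W(.013,.121,.151),W(.077,.121,.187))])
p=current_position(); q=down(0) if abs((j:=inverse_kinematics(lip(1.34,.03),down(0)))[5])<2.5 else down(np.pi)
servo_line([p[0],p[1],.42],rate=.3)
move_gripper(0)
s=lip(1.34,.03); move_ptp([s[0],s[1],s[2]+.09],q)
servo_line(s,rate=.15)
print(current_clock(),current_position(),current_force())
c=capture("scene"); cv2.imwrite("pics/s2.png",cv2.resize(c["image"][130:350,200:440],None,fx=2.5,fy=2.5))
E
```

```text
0 [[-0.4, 0.32, 1.31, -0.0, 1.51, 1.3], [-0.46, 0.17, 1.64, -0.0, 1.33, 1.24], [-0.49, 0.22, 1.86, -0.0, 1.05, 1.21], [-0.17, 0.41, 1.63, -0.0, 1.1, 1.53], [-0.16, 0.46, 1.45, -0.0, 1.24, 1.53]]
3.141592653589793 [[-0.4, 0.32, 1.31, 0.0, 1.51, -1.84], [-0.46, 0.17, 1.64, 0.0, 1.33, -1.9], [-0.49, 0.22, 1.86, 0.0, 1.05, -1.93], [-0.17, 0.41, 1.63, 0.0, 1.1, -1.61], [-0.16, 0.46, 1.45, 0.0, 1.24, -1.61]]
1.5707963267948966 [[-0.4, 0.32, 1.31, 0.0, 1.51, -0.27], [-0.46, 0.17, 1.64, 0.0, 1.33, -0.33], [-0.49, 0.22, 1.86, 0.0, 1.05, -0.36], [-0.17, 0.41, 1.63, -0.0, 1.1, -0.04], [-0.16, 0.46, 1.45, -0.0, 1.24, -0.04]]
-1.5707963267948966 [[-0.4, 0.32, 1.31, -0.0, 1.51, 2.87], [-0.46, 0.17, 1.64, -0.0, 1.33, 2.81], [-0.49, 0.22, 1.86, -0.0, 1.05, 2.78], None, None]
7.9333 [ 0.59513852 -0.17489822  0.32919544] [-0.64890201  0.45530961  0.64463724]
```

View pics/s2.png

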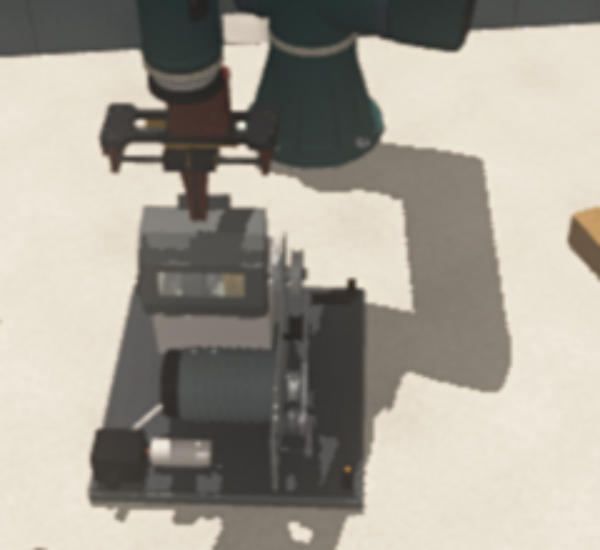

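The crop shows the closed fingertips at (198,215), just behind and above the cover's lip at (205,200), so they're in place. Now I'll follow the arc down.

```bash
python3 - <<'E'
from h import *
f0=np.array(current_force())
def fd(): return np.round(np.array(current_force())-f0,1)
print("touch",servo_line(lip(1.34,0),rate=.08,contact_N=2.5),fd())
for th in np.arange(1.2,.05,-.115):
    hit=servo_line(lip(th,0),rate=.1,contact_N=14)
    print(round(th,2),hit,fd(),np.round(np.array(current_position())-lip(th,0),3))
    if hit: break
else:
    print(servo_line(lip(0,-.004),rate=.05,contact_N=10),fd(),np.array(current_position())-lip(0,0))
print(current_clock())
c=capture("scene"); cv2.imwrite("pics/s3.png",cv2.resize(c["image"][130:350,200:440],None,fx=2.5,fy=2.5))
E
```

```text
touch False [ 1.1 -0.5 -0.2]
1.2 False [-0.4 -0.8  0.2] [-0. -0.  0.]
1.08 False [ 0.  -0.5  0.8] [ 0. -0.  0.]
0.97 False [-0.5  0.4 -0.1] [0. 0. 0.]
0.86 False [ 0.3  0.7 -0.5] [ 0. -0.  0.]
0.74 False [-0.3 -0.1 -0.6] [ 0. -0.  0.]
0.62 False [-0.  -0.7 -0.7] [ 0. -0.  0.]
0.51 False [-0.2 -1.1  0.4] [0. 0. 0.]
0.4 False [ 0.2 -0.3  0.2] [ 0. -0.  0.]
0.28 False [ 0.1 -1.   0.5] [-0.  0.  0.]
0.17 False [ 1.1 -0.5  0.8] [0. 0. 0.]
True [-2.2  0.8  6.7] [ 0.00101743 -0.00026594  0.00373992]
12.4167
```

View pics/s3.png

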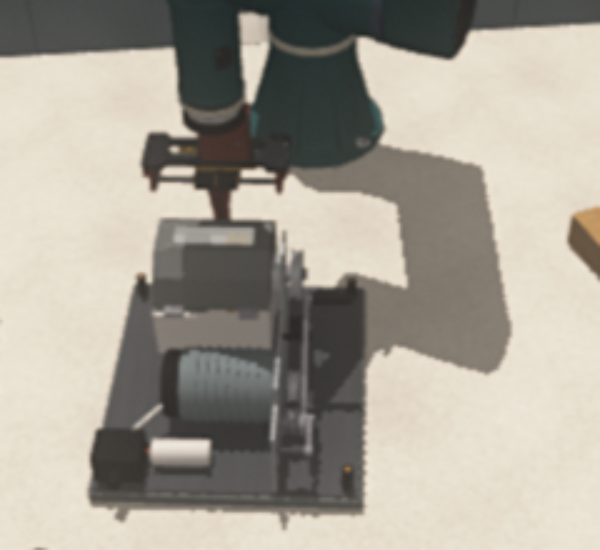

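The cover is down over the trough at (215,265). I'll press it firmly, lift away, and check the panel slope and height from the depth images.

```bash
python3 - <<'E'
from h import *
print(servo_line(lip(0,-.006),rate=.03,contact_N=12),current_force(),np.array(current_position())-lip(0,0))
sleep(.25)
p=lip(0,0); servo_line([p[0]-.01,p[1],.36],rate=.25)
for n in ("top","scene"):
    c=capture(n); P=cloud(c,np.ones((480,640),bool)); Q=(P-O)@RE
    m=(Q[:,0]>-.055)&(Q[:,0]<-.015)&(Q[:,1]>-.085)&(Q[:,1]<.04)&(Q[:,2]>.19)&(Q[:,2]<.26)
    q=Q[m]; A=np.c_[q[:,0]+.035,q[:,1]+.022,np.ones(len(q))]; s=np.linalg.lstsq(A,q[:,2],rcond=None)[0]
    print(n,m.sum(),"slope x,y, z mid",np.round(s,4), "z med",np.median(q[:,2]))
print(current_clock())
E
```

```text
True [-1.54459672  0.86830764 10.65359647] [ 0.00108616 -0.00029489  0.00371639]
top 100 slope x,y, z mid [-0.0133 -0.0111  0.2272] z med 0.22646532831496868
scene 368 slope x,y, z mid [-6.000e-04 -1.000e-04  2.276e-01] z med 0.22758193028138018
13.925
```

The cover is closed: the panel is at z 0.227 with about zero slope. Next I'll grip the handle.

```bash
python3 - <<'E'
from h import *
q=down(np.pi/2)
move_ptp(W(.015,.124,.33),q); move_gripper(.088)
print("contact on descent",servo_line(W(.015,.124,.153),rate=.15,contact_N=8),current_position(),current_clock())
f0=np.array(current_force())
move_gripper(0)
print("gap",current_finger_gap(),"grip",current_grip_force(),np.array(current_force())-f0,current_clock())
c=capture("scene"); cv2.imwrite("pics/s4.png",cv2.resize(c["image"][130:350,200:440],None,fx=2.5,fy=2.5))
E
```

```text
contact on descent False [ 0.58458928 -0.02634404  0.15388359] 17.7667
gap 0.013409658563908312 grip 30.000642836093903 [-5.17642454  0.13354106  3.10371552] 18.9083
```

View pics/s4.png

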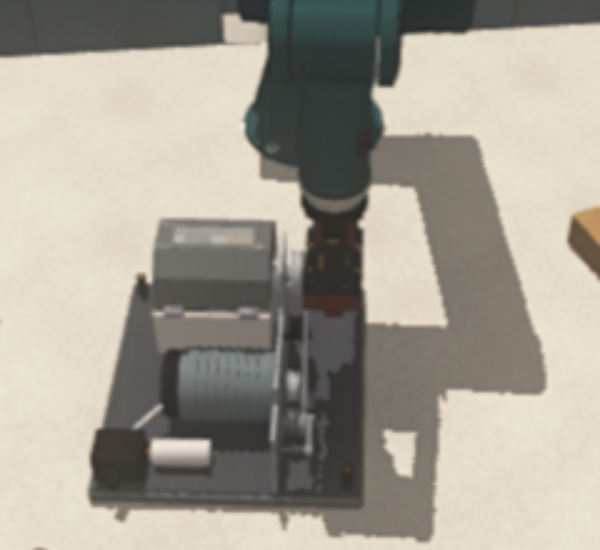

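The finger gap of 13.4 mm matches the 14 mm bar, and the crop shows the gripper over the handle at (330,290). Now I'll follow the tensioner arc.

```bash
python3 - <<'E'
from h import *
p0=np.array(current_position()); f0=np.array(current_force())
v=np.array([-.102,.110])
# bar was pushed to x~.015: start angle ~.015
def d(t):
    c,s=np.cos(t),np.sin(t); return np.array([v[0]*c+v[1]*s,-v[0]*s+v[1]*c])
for t in np.r_[np.arange(.08,.5,.07),.505]:
    e=d(t)-d(.018); tgt=p0+RE@np.array([e[0],0,e[1]])
    servo_line(tgt.tolist(),rate=.06)
    print(round(t,2),np.round(np.array(current_force())-f0,1),round(current_finger_gap(),4),np.round(np.array(current_position())-tgt,4))
sleep(.5)
print(current_finger_gap(),current_grip_force(),current_force(),current_clock())
c=capture("scene"); cv2.imwrite("pics/s5.png",cv2.resize(c["image"][130:350,200:440],None,fx=2.5,fy=2.5))
P=(cloud(c,np.ones((480,640),bool))-O)@RE
m=(P[:,1]>.097)&(P[:,1]<.11)&(P[:,2]>.17)&(P[:,2]<.23)&(abs(P[:,0]-.077)<.03); print("handle pts",m.sum(),np.round(np.median(P[m],0),4))
m=(P[:,0]>-.055)&(P[:,0]<-.015)&(P[:,1]>-.085)&(P[:,1]<.03)&(P[:,2]>.19)&(P[:,2]<.26); print("cover z",np.median(P[m,2]))
E
```

```text
0.08 [ 0.2 -1.2 -7. ] 0.0133 [-0.0014  0.0001 -0.0006]
0.15 [-2.2 -0.  -4.8] 0.0132 [-0.002   0.0002 -0.0003]
0.22 [-5.4 -1.5 -1.1] 0.013 [-0.003   0.0004 -0.0002]
0.29 [-7.7 -1.1  3. ] 0.0128 [-0.0042  0.0006 -0.0001]
0.36 [-7.5  0.1  7.8] 0.013 [-0.0026  0.0004  0.0013]
0.43 [-5.1 -0.   6.9] 0.013 [-0.0012  0.0002  0.0017]
0.5 [-5.5 -0.   7. ] 0.0131 [-0.0013  0.0001  0.0016]
0.013212963454668762 30.002700984477997 [-10.85545735   0.56943139  10.95635576] 21.6917
handle pts 1 [0.0912 0.0971 0.1742]
cover z 0.22760189322792584
```

View pics/s5.png

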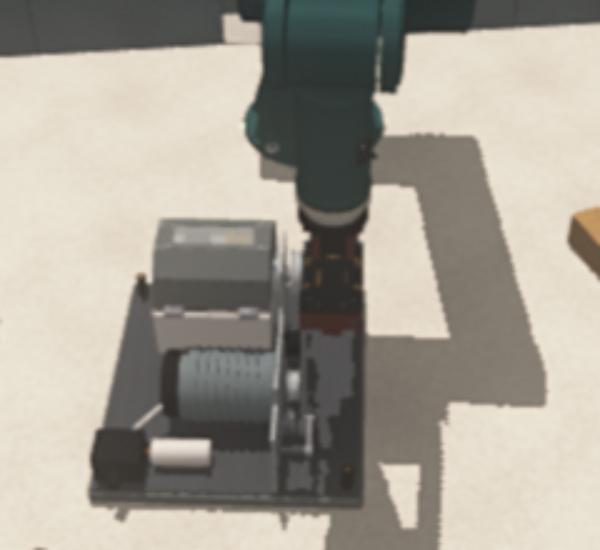

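The gripper is still on the handle at (330,300), about 6 cm further back. The force shows the pawl peak near 0.3 rad followed by the drop after the click. One last check of the angle from the pad x position, then I hand in.

```bash
python3 - <<'E'
from h import *
from scipy.optimize import brentq
e=RE.T@(np.array(current_position())-O); print(np.round(e,4))
t=brentq(lambda t:.115-.102*np.cos(t)+.110*np.sin(t)-e[0],0,.8); print("angle from x",t,current_finger_gap(),current_grip_force())
if t>.45 and current_finger_gap()>.012: print(close_job(),current_clock())
E
```

```text
[0.0754 0.124  0.1882]
angle from x 0.48020765901524276 0.01359213474342127 30.002716183662415
the job is handed in; nothing more can be done
the job is handed in; nothing more can be done
```

I've handed the job in with the splash cover fully closed and the gripper still holding the tensioner arm back at about 0.48 rad, well past its click; nothing else on the bench was touched.

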